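Bridge the sample jig and hold a probe on its contact spot

ROBOT

A 6-joint arm with a two-finger parallel gripper is mounted at the origin on a cart in front of the work surface, level with it; the furniture and walls round the work are solid. World frame = base frame: x ahead of the robot, y to its left, z up, the work surface at z = 0. Lengths are in m, angles in rad, forces in N, time in s.
With the tool pointing down it reaches from about 0.25 to 0.775 m from the base axis. Payload 8.9 kg.
Tool frame: the origin (TCP) lies at the very end of the fingers, on their centre line; the grasp point (between the pads) lies 19 mm behind it (bot.grip_depth is the z of the grasp point in the tool frame, in m); z points along the fingers, y is the line along which they close (so a half turn about z gives the same grasp; the last joint's range is limited). The gripper opens to 85 mm and grips with 20 to 120 N. Pads are 22 mm wide; open, the fingers measure 114 mm over their backs; the gripper's body (76 mm by 85 mm) begins 54 mm behind the grasp point. The pads swing forward as they close: fully open they stand 13 mm farther back than shut.
Start: joints at [1.024, 0.291, -0.153, 1.127, 0, 1.431], TCP at [0.208, 0.482, 0.231] pointing down, gripper open.
Joint ranges: [-2.52, 2.52], [-0.91, 1.74], [-1.3, 1.37], [-1.96, 2.02], [-1.52, 1.47], [-3.14, 3.14]. Speed limits (rad/s): [2.22, 2.22, 2.79, 3.14, 3.14, 3.14].

INTERFACE

Orientations are given as a unit quaternion [w, x, y, z].
In Python, from rig import bot, vision gives the robot as it stands.
- The arm moves only by the tool apply_moves, never from a script. Its argument "moves" is a list of rows, each an object with "offset": the shift along the tool's x, y, z in units of 12 cm (1.0 is 12 cm), a list of three; "turn": the turn, a rotation vector about the tool's x, y, z in units of 0.5 rad (1.0 is 0.5 rad), a list of three; "hand": the finger opening in mm, from 0 to 85.4. In form: [{"offset": [dx, dy, dz], "turn": [wx, wy, wz], "hand": hand}, ...]. A call has 1 to 12 rows; each row shifts and turns the commanded pose from where the row before left it, along the tool's axes as they then stand; what a row does not reach is not made up. A row lasts 1/12 s, in which the tool goes at most 41.7 mm and 7.16 degrees, less where a joint would pass 70% of its speed; a pose out of reach is approached as far as the arm can. A call with a number of a shift or a turn outside -1 to 1 is refused whole. A call with a gripper value outside its range is refused whole. The fingers move at their own pace and stop on an object; "grip_force" is the grip in N (left out, the last holds). Time passes only in rows, so rows that do not move let the fingers close. It gives the time, the measured TCP pose, the force, the opening and the grip force at its end, in the units of the state.
- bot.observe(): the state, without advancing time (a new reading comes with each control period).
- vision.grab_frame(name): name is "scene" or "top" or "wrist"; returns (picture, depth): 384x512x3 uint8, red, green, blue; 384x512 float32, m along the optical axis (not along the pixel's ray), 0 where there is no reading.
- vision.camera_info(name): a dict with "fov_y" (degrees; the focal length in pixels is half the picture's height over the tangent of half this angle, whatever the lens; pixels are square), "cx", "cy" (the principal point, pixels), "k1" (the pictures are not rectified: a ray, as slopes to the right and down, at radius r is drawn at 1 + k1 r^2 times it, then the intrinsics apply), "extrinsics" (4x4, takes a point from camera to world coordinates). Camera axes: x right, y down, z forward; pixel columns grow to the right and rows downward; lengths in m; the calibration is good to about 2 mm. A picture is of the moment at which its call begins: read the wrist's pose just before it. camera_info takes no time and is no camera call; for the wrist camera it gives the pose at the moment of the call.
- bot.hand_in(): hands the job in; it is judged then, once.
The state is a dict: "time_s": time; "qpos": joint angles; "dq": joint speeds; "tau": joint torques, N m; "position": TCP position; "tool_rot": TCP orientation; "force": force on the tool from outside, world axes, zero at the start; "wrist_torque": the same for the moment, N m; "opening": finger opening in m; "grasp_force": force on a finger pad.
Only numpy, scipy, OpenCV 4.12 (cv2) and the standard library are available. Lean on these libraries where they do the work, as an engineer would, in place of code of your own. Each camera call takes 0.05 s, during which the arm holds its last target. There are 200 camera calls.

TASK

Lay the aluminium earth bar, copper spot up, across the jig's two blue supports so that it is centred and sits fully down in both notches; set it down, do not drop it, and let go. Then take the red spring probe out of its leaning stand and hold it upright with its tip on the middle of the bar's copper spot, pressed lightly so that the spring plunger is about half in. Finish like that, still holding the probe on the spot, and leave everything else on the bench alone.

Things in the scene. Friction and masses are not known exactly. Their poses are not given: they have to be found in the camera images.
- jig: Fixed sample jig: aluminium base 90 x 200 x 10 mm (x, y, z), two blue supports at y = -70 and +70 mm, each 50 (x) by 26 mm (y). A notch along y crosses the top of each, open at both ends, 30 mm wide in x between cheeks 10 mm thick; its floor is 50 mm and the cheek tops 60 mm above the bench. The sample between them is 18 mm high. Origin: centre of underside, z up. Place and yaw vary.
- jig_seat (a point): Point midway between the two notches, at the height of their floors (50 mm above the jig's origin): where the centre of the bar's underside belongs.
- bar: Loose aluminium earth bar lying flat on the bench, 24 x 180 x 12 mm (x, y, z), straight sides, 0.1 to 0.2 kg. Origin: centre of its underside; y along its length, z up. May be laid either way round. It starts left or right of the jig (the stand is then on the other side), lying roughly along the world x.
- bar_spot (a point): Centre of the copper contact spot (13 mm across, in a 20 mm black ring) on the bar's top face, 40 mm from the middle of the bar towards its +y end.
- stand: Fixed probe stand: dark base 100 x 76 x 8 mm, on it a black square tube leaning 25 degrees (0.436 rad) from vertical, its mouth towards the stand's -x (roughly towards the robot), between two aluminium cheeks 58 mm high. Mouth centre at (-20, 0, 75) mm; tube 25 mm wide outside, 17 mm inside, 55 mm long. Origin: centre of the underside; z up.
- probe: Loose spring probe, 0.06 to 0.09 kg, in the stand's tube, collar on the mouth, so leaning 25 degrees; draw it out 65 mm or more along its axis. Origin on the axis under the collar; z from tip to handle. Black collar 26 mm across, z 0 to 5 mm; red square handle to grip, 18 x 18 mm (sides along x, y), z 5 to 65; steel shank 14 x 14, z 0 to -45; brass plunger 6 mm thick, round end at z -63 when out.
- probe_tip (a point): The very end of the plunger, 63 mm below the probe's origin along its axis when the plunger is out; it moves with the plunger.
- plunger (a joint): How far the spring plunger is pushed into the probe: 0 = fully out, 0.010 m = bottomed. Spring 300 N/m with 0.6 N preload: about 2.1 N half in (5 mm), 3.6 N at the end.
- calculator: Bystander: calculator 118 x 70 x 14 mm near the table's front edge. Leave alone.
- objective: Bystander: white microscope objective 30 mm thick, 54 mm tall, standing near the front edge. Leave alone.
- chip_box: Bystander: clear-lidded chip box 67 x 62 x 19 mm behind the jig on the left. Leave alone.
- tape_kapton: Bystander: roll of amber tape 75 mm across, 19 mm high, behind the jig. Leave alone.

How it is judged:
On the way, in this order (a step that is already met when the one before it is completed fails the run):
1. the bar is brought down into both notches while it is still held (within 8 mm of the notch floors) (z of bar in the frame of jig between 0.046 and 0.058 m and x of bar in the frame of jig between -0.006 and 0.006 m and y of bar in the frame of jig between -0.02 and 0.02 m and angle between the y axis of bar and the y axis of jig, either way round below 0.12 rad and contact force between bar and the fingers above 1 N), for 0.05 s.
2. the bar lies fully down in both notches, copper spot up, and has been let go (z of bar in the frame of jig between 0.047 and 0.0525 m and x of bar in the frame of jig between -0.006 and 0.006 m and y of bar in the frame of jig between -0.015 and 0.015 m and angle between the z axis of bar and the z axis of jig, either way round below 0.04 rad and angle between the y axis of bar and the y axis of jig, either way round below 0.12 rad and angle between bar's own z axis and vertical below 0.1 rad and contact force between bar and the fingers below 0.1 N and contact force between bar and the arm below 0.1 N), for 0.2 s.
3. the probe, held upright, touches the copper spot with its plunger part way in (all of step 2 and distance between probe_tip and bar_spot below 0.006 m and angle between probe's own z axis and vertical below 0.14 rad and value of joint plunger between 0.0015 and 0.0088 m and contact force between probe and bar between 0.5 and 5 N and contact force between probe and the fingers above 2 N and contact force between probe and stand below 0.05 N and contact force between probe and jig below 0.05 N and linear speed of probe below 0.02 m/s), for 0.2 s.
At the end, for the whole second after the job is handed in: Bar untouched in both notches (within 15 mm of centred, spot up). Probe held in the fingers, clear of its stand, at rest, upright within 8 degrees, tip within 6 mm of the middle of the copper spot, plunger in by 1.5 to 8.8 mm, pressing the bar with 0.5 to 5 N (all of step 3); the arm keeps its last pose, push and grip.
It fails at once if the probe is pressed on the bar with more than 12 N (contact force between probe and bar above 12 N).
It fails at once if the calculator is moved by more than 20 mm (distance of calculator from where it was at the start of the episode above 0.02 m).
It fails at once if the white microscope objective is moved by more than 20 mm (distance of objective from where it was at the start of the episode above 0.02 m).
It fails at once if the clear-lidded chip box is moved by more than 20 mm (distance of chip_box from where it was at the start of the episode above 0.02 m).
It fails at once if the roll of amber tape is moved by more than 20 mm (distance of tape_kapton from where it was at the start of the episode above 0.02 m).
It also fails if it takes over 54 s, if anything falls off the work surface, if the arm or the gripper's body presses on something with over 40 N, if the wrist force passes 120 N, or if a joint passes its speed limit or range.

## Working session

There is one attempt and no reset: what is moved stays moved. The work goes in short steps, Python scripts to look and compute and a tool call to move; the robot and the scene stay as the last step left them, time stands still between calls to the robot, and variables do not carry over. Pictures are saved under pics/ and viewed, at most 13 in all, crops included, and the job is handed in when it is done.

Besides the shell and the picture viewer there is one more tool, called as name(argument=value, ...) on one line, values as JSON. apply_moves: Moves the arm, as the interface text tells. Its arguments: {"type":"object","properties":{"moves":{"type":"array","items":{"type":"object","properties":{"offset":{"type":"array","items":{"type":"number"}},"turn":{"type":"array","items":{"type":"number"}},"hand":{"type":"number"}}}},"grip_force":{"type":"number"}},"required":["moves"]}

```bash
mkdir -p pics; ls
cat > h.py <<'E'
import numpy as np, cv2
from rig import bot, vision
def K(n):
    c=vision.camera_info(n); f=192/np.tan(np.radians(c['fov_y'])/2)
    return f,c['cx'],c['cy'],c['k1'],np.array(c['extrinsics'])
def cam_pts(uv,n,c=None):
    f,cx,cy,k1,E=c or K(n); uv=np.atleast_2d(np.asarray(uv,float))
    M=np.array([[f,0,cx],[0,f,cy],[0,0,1.]])
    return cv2.undistortPoints(uv.reshape(-1,1,2),M,np.array([k1,0,0,0.]),None,None).reshape(-1,2),E
def onplane(uv,n,z,c=None):
    s,E=cam_pts(uv,n,c); d=np.c_[s,np.ones(len(s))]@E[:3,:3].T; o=E[:3,3]
    return o+d*((z-o[2])/d[:,2])[:,None]
def cloud(depth,n,c=None):
    v,u=np.mgrid[0:384,0:512]; s,E=cam_pts(np.c_[u.ravel(),v.ravel()],n,c)
    P=np.c_[s,np.ones(len(s))]*depth.reshape(-1,1)
    return (P@E[:3,:3].T+E[:3,3]).reshape(384,512,3)
E
cat > a.py <<'E'
from h import *
for n in ('top','scene'):
    p,d=vision.grab_frame(n); np.savez(n+'.npz',p=p,d=d)
    cv2.imwrite(f'pics/{n}.png',cv2.resize(p[:,:,::-1],(768,576)))
    print(n,K(n))
s=bot.observe(); print(s, bot.grip_depth)
E
python3 a.py
```

```text
pics
top (np.float64(367.4689725715942), 250.35752069715673, 196.35338253612477, -0.016202745178019423, array([[ 0.01552214, -0.98561023,  0.16831977,  0.43368297],
       [-0.99984521, -0.01669471, -0.00555338,  0.01459322],
       [ 0.00828352, -0.16820751, -0.9857168 ,  0.96879459],
       [ 0.        ,  0.        ,  0.        ,  1.        ]]))
scene (np.float64(368.86542581340865), 252.08271872809647, 189.5674641496763, -0.10621178641669386, array([[ 0.47081255, -0.57167164,  0.67195764, -0.06797357],
       [-0.882084  , -0.31903698,  0.34661682, -0.30565121],
       [ 0.01622833, -0.75591464, -0.65446902,  0.70425727],
       [ 0.        ,  0.        ,  0.        ,  1.        ]]))
{'time_s': 0.1, 'qpos': array([ 1.02373206e+00,  2.91234639e-01, -1.54072067e-01,  1.12673373e+00,
       -3.10891803e-06,  1.43151600e+00]), 'dq': array([ 1.22141499e-03, -1.05680831e-03,  3.84007950e-03, -5.64018974e-04,
       -7.46153562e-05, -6.56150220e-06]), 'tau': array([ 1.84097655e-03, -5.37978530e+01,  3.31917894e+01,  9.35343211e-03,
       -1.15854914e-04,  3.71322403e-05]), 'position': array([0.20796911, 0.48159303, 0.23077628]), 'tool_rot': array([-2.07843370e-04,  2.02482163e-01,  9.79285753e-01, -5.86308788e-04]), 'force': array([-0.2255138 ,  0.0951501 , -0.14567504]), 'wrist_torque': array([-0.02100855,  0.01682269,  0.03020959]), 'grasp_force': 0.0, 'opening': 0.08527488375570431} -0.0187
```

View pics/top.png

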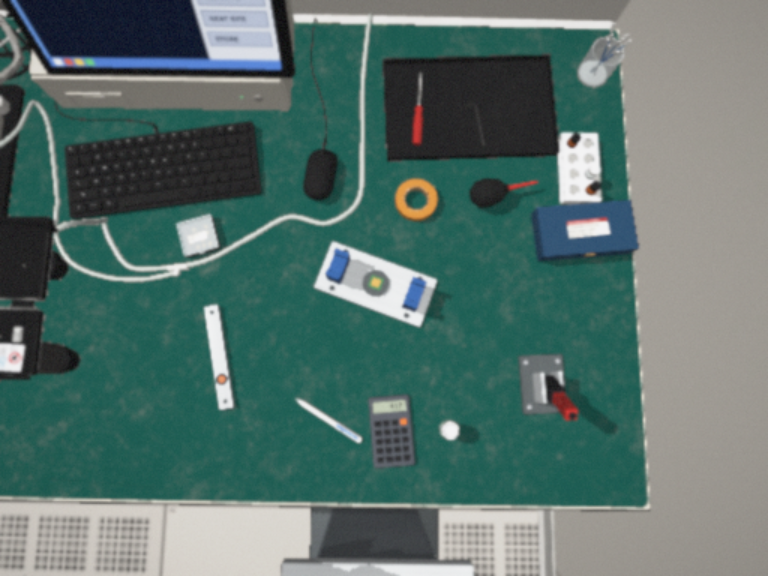

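View pics/scene.png

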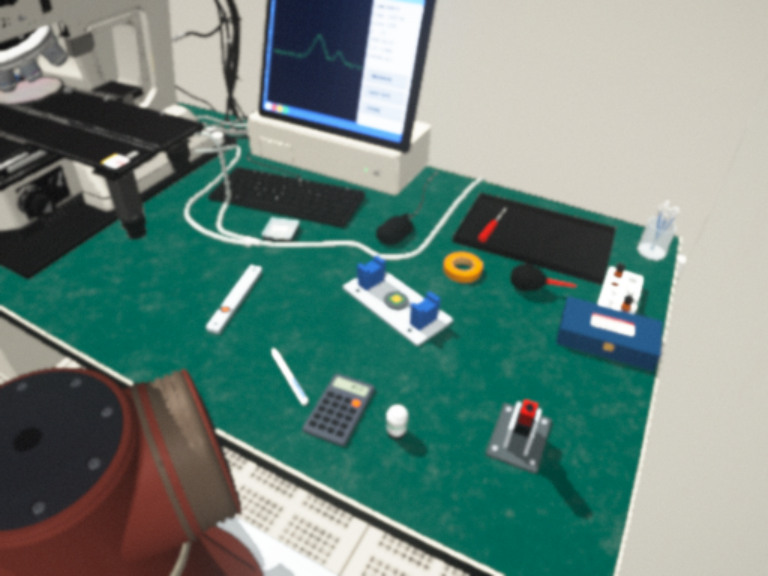

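The top view (768 wide) shows the bar at (219,357) with its spot at (222,379), the jig at (376,284), the stand at (543,385) and the red probe leaning to (565,405). The calculator is at (392,432) and the objective at (450,430). The scene view agrees with this layout.

```bash
cat > m.py <<'E'
from h import *
def ang(a): return np.degrees(a)
for n,rois in (('top',dict(bar=(125,195,165,280),jig=(205,155,300,225),stand=(340,230,400,285))),('scene',dict(bar=(130,170,180,225),jig=(220,165,310,232),stand=(315,262,375,318)))):
    D=np.load(n+'.npz'); p=D['p'];d=D['d']; hsv=cv2.cvtColor(p,cv2.COLOR_RGB2HSV); C=cloud(d,n)
    H,S,V=[hsv[...,i].astype(int) for i in range(3)]
    def comps(m,roi,amin=15):
        k=np.zeros_like(m); x0,y0,x1,y1=roi; k[y0:y1,x0:x1]=m[y0:y1,x0:x1]
        nn,l,st,_=cv2.connectedComponentsWithStats(k.astype(np.uint8))
        return [l==i for i in range(1,nn) if st[i,4]>=amin]
    def rect(m,z):
        c=max(cv2.findContours(m.astype(np.uint8),0,2)[0],key=len).reshape(-1,2)
        P=onplane(c,n,z)[:,:2]; r=cv2.minAreaRect((P*1000).astype(np.float32)); return np.round(r[0],1),np.round(r[1],1),round(r[2],1)
    print('==',n)
    x0,y0,x1,y1=rois['bar']
    gm=(H>65)&(H<100)&(S>90)
    for m in sorted(comps(~gm,rois['bar'],80),key=lambda m:-m.sum())[:1]:
        print('bar',rect(m,.012),m.sum(),np.median(C[m][:,2]))
    for m in comps(((H<18)|(H>170))&(S>90),rois['bar'],8):
        v,u=np.nonzero(m); print('spot',onplane([[u.mean(),v.mean()]],n,.012),m.sum())
    for m in sorted(comps(~gm,rois['jig'],200),key=lambda m:-m.sum())[:1]: print('jigall',rect(m,.01),m.sum())
    for m in comps((H>100)&(H<130)&(S>110),rois['jig'],20):
        z=C[m][:,2]; t=C[m][z>.047][:,:2]
        print('blue',m.sum(),rect(m,.05),'cloud',np.percentile(z,[5,50,95]),t.mean(0), cv2.minAreaRect((t*1000).astype(np.float32)))
    for m in sorted(comps(~gm,rois['stand'],100),key=lambda m:-m.sum())[:1]:
        print('stand',m.sum(),rect(m,.008)); q=C[m]; b=q[(q[:,2]<.014)&(q[:,2]>.003)]; print(' base cloud',cv2.minAreaRect((b[:,:2]*1000).astype(np.float32)))
    for m in comps(((H<10)|(H>170))&(S>120),(340,230,400,318),20):
        q=C[m]; print('red',m.sum(),q.mean(0),q.min(0),q.max(0))
    x0,y0,x1,y1=rois['stand']
    cv2.imwrite(f'pics/crop_{n}.png',cv2.resize(p[y0-10:y1+10,x0-20:x1+20,::-1],None,fx=7,fy=7,interpolation=cv2.INTER_CUBIC))
E
python3 m.py
```

```text
== top
bar (array([485.5, 281.7]), array([186.5,  37.2]), 12.9) 868 0.011120460534119136
spot [[0.4467304  0.27185765 0.012     ]] 21
jigall (array([618.3,  10.2]), array([206.5,  96.5]), 70.3) 2762
blue 184 (array([641.2,  74.5]), array([25. , 52.2]), 68.9) cloud [0.0468098  0.05110134 0.06132756] [0.63977068 0.07493084] ((640.6287231445312, 75.36250305175781), (24.314992904663086, 48.81669998168945), 71.35308074951172)
blue 164 (array([594.7, -56. ]), array([21.1, 51.7]), 70.1) cloud [0.04756833 0.05143492 0.0609451 ] [ 0.59261858 -0.05520709] ((523.755126953125, -29.695579528808594), (20.92731285095215, 199.64981079101562), 69.8003921508789)
stand 1334 (array([ 440. , -291.6]), array([117.8,  98.5]), 3.7)
 base cloud ((445.6531066894531, -292.44189453125), (106.1844711303711, 97.85865020751953), 3.7408878803253174)
red 180 [ 0.41494277 -0.28023132  0.11385639] [ 3.93715725e-01 -3.43402177e-01 -8.38238641e-05] [0.43368297 0.01459322 0.96879459]
== scene
bar (array([482.2, 278.2]), array([194.6,  36.2]), 12.4) 578 0.011825427951576817
spot [[0.44655881 0.27337528 0.012     ]] 11
jigall (array([641.3,  30.2]), array([288. , 184.4]), 37.7) 2226
blue 294 (array([628.3,  70.4]), array([92.2, 50.8]), 27.6) cloud [0.01818636 0.04635836 0.06111727] [0.63338694 0.07170859] ((290.015625, -98.65853881835938), (825.524658203125, 50.17913055419922), 26.558483123779297)
blue 312 (array([585.1, -59.5]), array([89. , 46.9]), 23.4) cloud [0.02010508 0.04878767 0.06093527] [ 0.58916472 -0.05950628] ((271.3254089355469, -165.82864379882812), (732.5359497070312, 45.69202423095703), 18.826982498168945)
stand 1414 (array([ 457. , -281.1]), array([125.8,  75.9]), 3.1)
 base cloud ((459.4395751953125, -280.93304443359375), (128.4324493408203, 75.80551147460938), 2.781036376953125)
red 149 [ 0.4000772  -0.2838059   0.12362782] [-0.06797357 -0.30565121  0.00143964] [ 0.52341875 -0.26869413  0.70425727]
```

```bash
cat > plan.py <<'E'
from h import *
from scipy.linalg import logm,expm
from scipy.spatial.transform import Rotation as R
def cur():
    s=bot.observe(); T=np.eye(4); T[:3,:3]=R.from_quat(s['tool_rot'],scalar_first=True).as_matrix(); T[:3,3]=s['position']; return T,s
def pose(p,yang,tilt=0,tdir=0):
    """tool z down, tool y at world angle yang(deg); then tilt fingers' direction by tilt deg towards world heading tdir"""
    a=np.radians(yang); y=np.array([np.cos(a),np.sin(a),0]); z=np.array([0,0,-1.]); M=np.c_[np.cross(y,z),y,z]
    h=np.radians(tdir); ax=np.cross([0,0,-1],[np.cos(h),np.sin(h),0])
    T=np.eye(4); T[:3,:3]=R.from_rotvec(ax*np.radians(tilt)).as_matrix()@M; T[:3,3]=p; return T
def go(T1,n,T0=None):
    T0=cur()[0] if T0 is None else T0
    D=np.linalg.inv(T0)@T1; S=np.real(expm(logm(D)/n))
    o=S[:3,3]/.12; t=R.from_matrix(S[:3,:3]).as_rotvec()/.5
    print('rows',n,'offset',np.round(o,4),'turn',np.round(t,4),'| mm/row',round(np.linalg.norm(o)*120,1),'deg/row',round(np.linalg.norm(t)*28.65,2))
E
python3 -c "
from plan import *
go(pose([.4855,.2817,.20],104),12)"
```

```text
rows 12 offset [-0.2104 -0.1191  0.0214] turn [-2.000e-04 -1.000e-04 -1.087e-01] | mm/row 29.1 deg/row 3.11
```

apply_moves(moves=[{"offset": [-0.21,-0.119,0.021],"turn": [0,0,-0.109],"hand": 85},{"offset": [-0.21,-0.119,0.021],"turn": [0,0,-0.109],"hand": 85},{"offset": [-0.21,-0.119,0.021],"turn": [0,0,-0.109],"hand": 85},{"offset": [-0.21,-0.119,0.021],"turn": [0,0,-0.109],"hand": 85},{"offset": [-0.21,-0.119,0.021],"turn": [0,0,-0.109],"hand": 85},{"offset": [-0.21,-0.119,0.021],"turn": [0,0,-0.109],"hand": 85},{"offset": [-0.21,-0.119,0.021],"turn": [0,0,-0.109],"hand": 85},{"offset": [-0.21,-0.119,0.021],"turn": [0,0,-0.109],"hand": 85},{"offset": [-0.21,-0.119,0.021],"turn": [0,0,-0.109],"hand": 85},{"offset": [-0.21,-0.119,0.021],"turn": [0,0,-0.109],"hand": 85},{"offset": [-0.21,-0.119,0.021],"turn": [0,0,-0.109],"hand": 85},{"offset": [-0.21,-0.119,0.021],"turn": [0,0,-0.109],"hand": 85},{"offset": [0,0,0],"turn": [0,0,0],"hand": 50}])

```text
schema error: expected 1 to 12 rows
```

apply_moves(moves=[{"offset": [-0.21,-0.119,0.021],"turn": [0,0,-0.109],"hand": 85},{"offset": [-0.21,-0.119,0.021],"turn": [0,0,-0.109],"hand": 85},{"offset": [-0.21,-0.119,0.021],"turn": [0,0,-0.109],"hand": 85},{"offset": [-0.21,-0.119,0.021],"turn": [0,0,-0.109],"hand": 85},{"offset": [-0.21,-0.119,0.021],"turn": [0,0,-0.109],"hand": 85},{"offset": [-0.21,-0.119,0.021],"turn": [0,0,-0.109],"hand": 85},{"offset": [-0.21,-0.119,0.021],"turn": [0,0,-0.109],"hand": 85},{"offset": [-0.21,-0.119,0.021],"turn": [0,0,-0.109],"hand": 85},{"offset": [-0.21,-0.119,0.021],"turn": [0,0,-0.109],"hand": 85},{"offset": [-0.21,-0.119,0.021],"turn": [0,0,-0.109],"hand": 85},{"offset": [-0.21,-0.119,0.021],"turn": [0,0,-0.109],"hand": 85},{"offset": [-0.21,-0.119,0.021],"turn": [0,0,-0.109],"hand": 60}])

```text
time_s: 1.1
position: [0.4864, 0.2815, 0.2007]
tool_rot: [-0.0, -0.124, 0.992, -0.0]
force: [0.0, -0.4, -0.1]
opening: 0.0751
grasp_force: 0.0
```

```bash
cat > w.py <<'E'
from plan import *
import sys
T,s=cur(); c=K('wrist'); p,d=vision.grab_frame('wrist'); np.savez('wrist.npz',p=p,d=d,E=c[4])
print(s['time_s'],T[:3,3],s['opening'],c)
cv2.imwrite('pics/'+sys.argv[1]+'.png',cv2.resize(p[:,:,::-1],(768,576)))
E
python3 w.py w1
```

```text
1.1 [0.48636775 0.28146039 0.20069195] 0.0751073160340569 (np.float64(337.06847782040757), 252.75621651008447, 190.3627443615395, 0.025334843007817454, array([[-2.45889200e-01,  9.22786274e-01,  2.96654672e-01,
         4.10673388e-01],
       [ 9.69297644e-01,  2.34330496e-01,  7.45070264e-02,
         2.61786824e-01],
       [-7.61175057e-04,  3.05867148e-01, -9.52073899e-01,
         3.44934007e-01],
       [ 0.00000000e+00,  0.00000000e+00,  0.00000000e+00,
         1.00000000e+00]]))
```

View pics/w1.png

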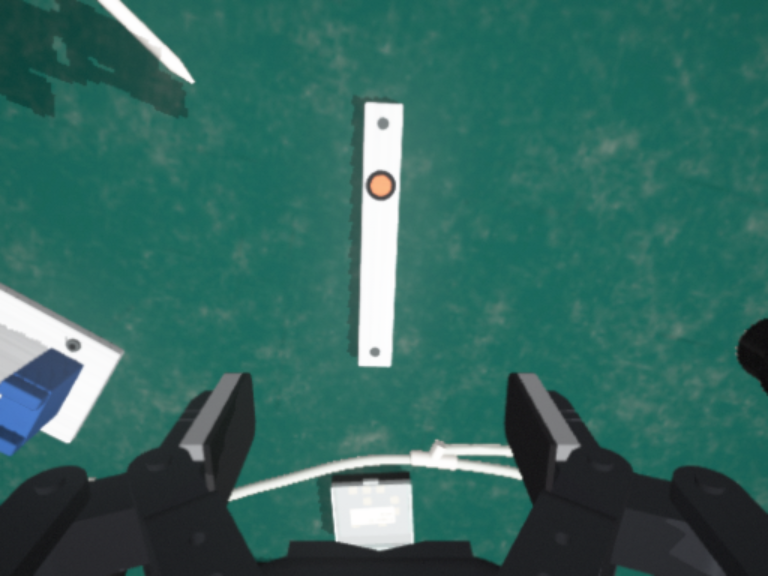

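The wrist view shows the whole bar, from (366,103) to (391,366), with the copper spot at (381,185). The fingers straddle its line.

```bash
cat > bar.py <<'E'
from plan import *
D=np.load('wrist.npz'); p=D['p']; c=list(K('wrist')); c[4]=D['E']
hsv=cv2.cvtColor(p,cv2.COLOR_RGB2HSV); H,S,V=[hsv[...,i].astype(int) for i in range(3)]
m=((V>140)&((S<70)|(H<25))).astype(np.uint8); k=np.zeros_like(m); k[60:252,225:280]=m[60:252,225:280]
k=cv2.morphologyEx(k,3,np.ones((11,11)))
q=max(cv2.findContours(k,0,2)[0],key=cv2.contourArea).reshape(-1,2)
r=cv2.minAreaRect((onplane(q,'wrist',.012,c)[:,:2]*1000).astype(np.float32)); print('bar',r)
m=(H<20)&(S>80)&(V>150); v,u=np.nonzero(m[100:150,230:280]); print('spot',onplane([[u.mean()+230,v.mean()+100]],'wrist',.012,c),len(u))
E
python3 bar.py
```

```text
bar ((486.797607421875, 280.47320556640625), (181.1480712890625, 25.06793975830078), 12.128944396972656)
spot [[0.44771425 0.27161282 0.012     ]] 160
```

```bash
python3 -c "
from plan import *
go(pose([.4868,.2805,.004],102.5),8)"
```

```text
rows 8 offset [0.0044 0.0017 0.2042] turn [-0.0004  0.0005  0.008 ] | mm/row 24.5 deg/row 0.23
```

apply_moves(moves=[{"offset": [0.004,0.002,0.204],"turn": [0,0,0.008],"hand": 50},{"offset": [0.004,0.002,0.204],"turn": [0,0,0.008],"hand": 50},{"offset": [0.004,0.002,0.204],"turn": [0,0,0.008],"hand": 50},{"offset": [0.004,0.002,0.204],"turn": [0,0,0.008],"hand": 50},{"offset": [0.004,0.002,0.204],"turn": [0,0,0.008],"hand": 50},{"offset": [0.004,0.002,0.204],"turn": [0,0,0.008],"hand": 50},{"offset": [0.004,0.002,0.204],"turn": [0,0,0.008],"hand": 50},{"offset": [0.004,0.002,0.204],"turn": [0,0,0.008],"hand": 50},{"offset": [0,0,0],"turn": [0,0,0],"hand": 40}])

```text
time_s: 1.9
position: [0.4777, 0.2822, 0.001]
tool_rot: [-0.004, -0.107, 0.994, -0.001]
force: [-1.0, -0.8, -0.2]
opening: 0.0407
grasp_force: 0.0
```

apply_moves(moves=[{"offset": [0,0,0],"turn": [0,0,0],"hand": 10},{"offset": [0,0,0],"turn": [0,0,0],"hand": 10},{"offset": [0,0,0],"turn": [0,0,0],"hand": 10},{"offset": [0,0,0],"turn": [0,0,0],"hand": 10},{"offset": [0,0,0],"turn": [0,0,0],"hand": 10},{"offset": [0,0,0],"turn": [0,0,0],"hand": 10},{"offset": [0,0,0],"turn": [0,0,0],"hand": 10}], grip_force=50)

```text
time_s: 2.48
position: [0.4815, 0.2836, 0.0057]
tool_rot: [0.0, -0.107, 0.994, 0.0]
force: [-0.1, 0.4, 0.1]
opening: 0.0224
grasp_force: 50.3
```

apply_moves(moves=[{"offset": [0,0,-0.1],"turn": [0,0,0],"hand": 10},{"offset": [0,0,-0.25],"turn": [0,0,0],"hand": 10},{"offset": [0,0,-0.25],"turn": [0,0,0],"hand": 10},{"offset": [0,0,-0.25],"turn": [0,0,0],"hand": 10},{"offset": [0,0,-0.25],"turn": [0,0,0],"hand": 10},{"offset": [0,0,-0.25],"turn": [0,0,0],"hand": 10},{"offset": [0,0,-0.15],"turn": [0,0,0],"hand": 10},{"offset": [0,0,0],"turn": [0,0,0],"hand": 10},{"offset": [0,0,0],"turn": [0,0,0],"hand": 10},{"offset": [0,0,0],"turn": [0,0,0],"hand": 10}])

```text
time_s: 3.32
position: [0.4806, 0.2833, 0.1842]
tool_rot: [-0.001, -0.107, 0.994, -0.0]
force: [0.6, -0.7, -1.8]
opening: 0.0222
grasp_force: 50.1
```

```bash
python3 -c "
from plan import *
print(cur()[0])
go(pose([.6165,.005,.18],160.4),12)"
```

```text
[[-9.77148019e-01 -2.12555736e-01 -1.34466906e-03  4.80606208e-01]
 [-2.12555155e-01  9.77148909e-01 -5.62794228e-04  2.83254484e-01]
 [ 1.43356705e-03 -2.64116924e-04 -9.99998938e-01  1.84172422e-01]
 [ 0.00000000e+00  0.00000000e+00  0.00000000e+00  1.00000000e+00]]
rows 12 offset [ 0.0501 -0.2188  0.0029] turn [ 1.000e-04 -2.000e-04 -1.691e-01] | mm/row 26.9 deg/row 4.84
```

apply_moves(moves=[{"offset": [0.05,-0.219,0.003],"turn": [0,0,-0.169],"hand": 10},{"offset": [0.05,-0.219,0.003],"turn": [0,0,-0.169],"hand": 10},{"offset": [0.05,-0.219,0.003],"turn": [0,0,-0.169],"hand": 10},{"offset": [0.05,-0.219,0.003],"turn": [0,0,-0.169],"hand": 10},{"offset": [0.05,-0.219,0.003],"turn": [0,0,-0.169],"hand": 10},{"offset": [0.05,-0.219,0.003],"turn": [0,0,-0.169],"hand": 10},{"offset": [0.05,-0.219,0.003],"turn": [0,0,-0.169],"hand": 10},{"offset": [0.05,-0.219,0.003],"turn": [0,0,-0.169],"hand": 10},{"offset": [0.05,-0.219,0.003],"turn": [0,0,-0.169],"hand": 10},{"offset": [0.05,-0.219,0.003],"turn": [0,0,-0.169],"hand": 10},{"offset": [0.05,-0.219,0.003],"turn": [0,0,-0.169],"hand": 10},{"offset": [0.05,-0.219,0.003],"turn": [0,0,-0.169],"hand": 10}])

```text
time_s: 4.32
position: [0.6168, 0.0038, 0.1789]
tool_rot: [-0.001, -0.578, 0.816, 0.001]
force: [0.8, 0.5, -1.6]
opening: 0.0225
grasp_force: 50.1
```

apply_moves(moves=[{"offset": [0,0,0],"turn": [0,0,0],"hand": 10},{"offset": [0,0,0],"turn": [0,0,0],"hand": 10},{"offset": [0,0,0],"turn": [0,0,0],"hand": 10},{"offset": [0,0,0],"turn": [0,0,0],"hand": 10}])

```text
time_s: 4.65
position: [0.6161, 0.0058, 0.18]
tool_rot: [-0.001, -0.576, 0.817, 0.001]
force: [0.5, 0.1, -1.1]
opening: 0.022
grasp_force: 50.2
```

```bash
python3 w.py w2
```

```text
4.65 [0.61606599 0.00582752 0.18004107] 0.021952202613077128 (np.float64(337.06847782040757), 252.75621651008447, 190.3627443615395, 0.025334843007817454, array([[-0.94179901,  0.32061559,  0.10109536,  0.59036388],
       [ 0.33617106,  0.89648297,  0.28863005, -0.0686129 ],
       [ 0.00190902,  0.30581683, -0.95208845,  0.32426482],
       [ 0.        ,  0.        ,  0.        ,  1.        ]]))
```

View pics/w2.png

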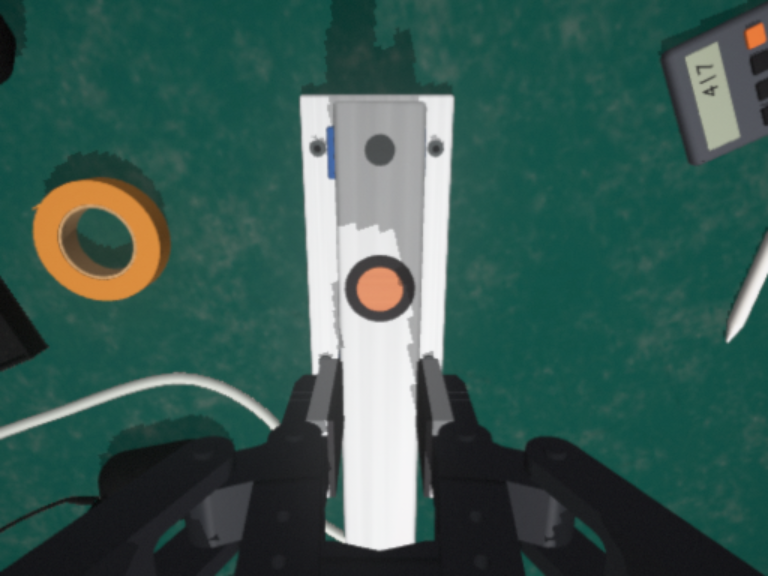

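The wrist view shows the held bar with its spot at (380,289). Below it is the jig base, with its far corners at (301,96) and (453,95) and its sides running down to (313,370) and (441,370).

```bash
cat > jig.py <<'E'
from plan import *
D=np.load('wrist.npz'); p=D['p']; c=list(K('wrist')); c[4]=D['E']; T,s=cur()
hsv=cv2.cvtColor(p,cv2.COLOR_RGB2HSV); H,S,V=[hsv[...,i].astype(int) for i in range(3)]
ng=~((H>65)&(H<100)&(S>90)); L=[];Rr=[]
for r in range(75,230):
    row=ng[r]; a=252
    l=a
    while row[l-1]: l-=1
    q=a
    while row[q+1]: q+=1
    L.append((l-.5,r)); Rr.append((q+.5,r))
def line(uv):
    P=onplane(uv,'wrist',.01,c)[:,:2]; l=cv2.fitLine((P*1000).astype(np.float32),cv2.DIST_HUBER,0,.01,.01).ravel()
    d=l[:2]*np.sign(l[1]); 
    res=(P*1000-l[2:])@[-d[1],d[0]]; return l[2:],d,np.std(res)
(pl,dl,sl),(pr,dr,sr)=line(L),line(Rr)
d=(dl+dr)/2; d/=np.linalg.norm(d); n=np.array([d[1],-d[0]])
print('angles',np.degrees(np.arctan2(dl[1],dl[0])),np.degrees(np.arctan2(dr[1],dr[0])),sl,sr,'width',(pl-pr)@n)
# end edge: top rows
E=[]
for u in range(206,298,2):
    r=110
    while ng[r-1,u] and r>40: r-=1
    E.append((u,r-.5))
e=onplane(E,'wrist',.01,c)[:,:2]*1000; ee=np.median(e@d)
mid=(pl+pr)/2@n; cen=n*mid+d*(ee+100)
print('jig centre',cen,'end resid',np.std(e@d))
m=(H<20)&(S>80)&(V>150); m[:,:210]=0;m[:,300:]=0;m[:130]=0; v,u=np.nonzero(m); zt=T[2,3]+.0063
sp=onplane([[u.mean(),v.mean()]],'wrist',zt,c)[0]; print('spot',sp,len(u)); 
t=(np.linalg.inv(T)@np.r_[sp,1])[:3]; print('spot in tool',t,'tool y ang',np.degrees(np.arctan2(T[1,1],T[0,1])))
E
python3 jig.py; python3 -c "
from h import *
p,d=vision.grab_frame('top'); np.savez('top2.npz',p=p,d=d)"
```

```text
angles 70.20791 70.202835 0.27157092533933347 0.30050935760107217 width 91.528046
jig centre [619.54580445   9.40123203] end resid 0.4296642043834948
spot [ 0.60526783 -0.02607723  0.18674785] 707
spot in tool [ 0.03382714 -0.00033341 -0.00629443] tool y ang 160.38448762346903
```

```bash
python3 -c "
from plan import *
go(pose([.6171,.0040,.078],160.2),6)"
```

```text
rows 6 offset [ 0.0021 -0.0017  0.1427] turn [ 0.0003 -0.      0.0011] | mm/row 17.1 deg/row 0.03
```

apply_moves(moves=[{"offset": [0.002,-0.002,0.14],"turn": [0,0,0.001],"hand": 10},{"offset": [0.002,-0.002,0.14],"turn": [0,0,0.001],"hand": 10},{"offset": [0.002,-0.002,0.14],"turn": [0,0,0.001],"hand": 10},{"offset": [0.002,-0.002,0.14],"turn": [0,0,0.001],"hand": 10},{"offset": [0.002,-0.002,0.14],"turn": [0,0,0.001],"hand": 10},{"offset": [0.002,-0.002,0.14],"turn": [0,0,0.001],"hand": 10},{"offset": [0,0,0],"turn": [0,0,0],"hand": 10},{"offset": [0,0,0],"turn": [0,0,0],"hand": 10},{"offset": [0,0,0],"turn": [0,0,0],"hand": 10},{"offset": [0,0,0],"turn": [0,0,0],"hand": 10}])

```text
time_s: 5.58
position: [0.619, 0.0034, 0.0815]
tool_rot: [0.001, -0.575, 0.818, -0.001]
force: [0.2, 1.0, -0.9]
opening: 0.0221
grasp_force: 50.1
```

```bash
python3 w.py w3
```

```text
5.5833 [0.61896144 0.00336527 0.08154057] 0.022080641287789797 (np.float64(337.06847782040757), 252.75621651008447, 190.3627443615395, 0.025334843007817454, array([[-0.94092276,  0.32168117,  0.10576193,  0.59247175],
       [ 0.33861431,  0.89583426,  0.28778694, -0.07092201],
       [-0.00216952,  0.30659778, -0.95183669,  0.22570458],
       [ 0.        ,  0.        ,  0.        ,  1.        ]]))
```

View pics/w3.png

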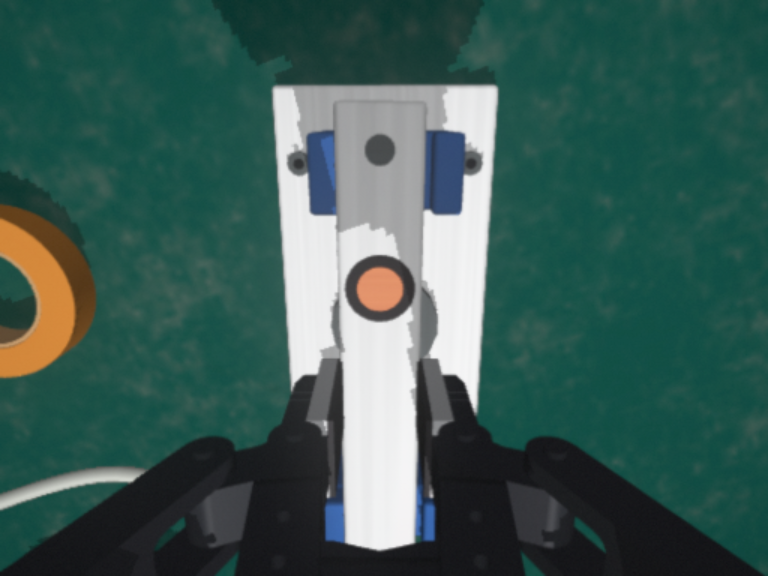

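The far support's blue cheeks span 308 to 465, while the bar spans 335 to 426. The bar is about 2 mm left of the notch's centre, so I'll measure the offset precisely.

```bash
cat > lat.py <<'E'
from plan import *
for i in range(1): T,s=cur(); print(s['position'],s['time_s'])
D=np.load('wrist.npz'); p=D['p']; c=list(K('wrist')); c[4]=D['E']
hsv=cv2.cvtColor(p,cv2.COLOR_RGB2HSV); H,S,V=[hsv[...,i].astype(int) for i in range(3)]
b=(H>100)&(H<135)&(S>100)
rows=range(100,136,3); A=[];B=[]
for r in rows:
    u=np.nonzero(b[r,190:330])[0]+190; A.append((u.min()-.5,r)); B.append((u.max()+.5,r))
Ti=np.linalg.inv(T)
def tl(P): return (np.c_[P,np.ones(len(P))]@Ti.T)[:,:3]
a=tl(onplane(A,'wrist',.06,c)); q=tl(onplane(B,'wrist',.06,c))
print('support edges tool y',np.round(a[:,1],4),np.round(q[:,1],4)); print('mean centre',(a[:,1]+q[:,1]).mean()/2,'width',(q[:,1]-a[:,1]).mean(), 'slope',np.polyfit(a[:,0],(a[:,1]+q[:,1])/2,1)[0])
v,u=np.nonzero(b[70:160,190:330]); P=tl(onplane(np.c_[u+190,v+70],'wrist',.06,c)); print('support x range',P[:,0].min(),P[:,0].max())
m=(H<20)&(S>80)&(V>150); m[:,:210]=0;m[:,300:]=0;m[:130]=0; v,u=np.nonzero(m)
print('spot',tl(onplane([[u.mean(),v.mean()]],'wrist',T[2,3]+.0063,c)))
E
python3 lat.py; python3 jig.py
```

```text
[0.61893612 0.0033276  0.0814467 ] 5.6333
support edges tool y [-0.023  -0.0235 -0.0236 -0.0236 -0.0232 -0.0233 -0.0229 -0.0229 -0.023
 -0.0231 -0.0231 -0.0232] [0.0259 0.0264 0.026  0.0261 0.0262 0.0262 0.0258 0.0259 0.026  0.0261
 0.0256 0.0257]
mean centre 0.001395799362746461 width 0.049199330579617236 slope 0.001039134822810723
support x range 0.05051902425521279 0.07593642970483105
spot [[ 0.03350853 -0.00048845 -0.00631483]]
angles 70.18204 70.23589 0.18776554183476146 0.19116530147823904 width 90.93099
jig centre [619.79700261  10.00845263] end resid 0.34214948178736
spot [ 0.60803638 -0.02836535  0.0877467 ] 712
spot in tool [ 0.03350853 -0.00048845 -0.00631483] tool y ang 160.20750557740828
```

apply_moves(moves=[{"offset": [0,0.008,0],"turn": [0,0,0],"hand": 10},{"offset": [0,0.008,0.04],"turn": [0,0,0],"hand": 10},{"offset": [0,0,0.04],"turn": [0,0,0],"hand": 10},{"offset": [0,0,0.04],"turn": [0,0,0],"hand": 10},{"offset": [0,0,0.03],"turn": [0,0,0],"hand": 10},{"offset": [0,0,0.03],"turn": [0,0,0],"hand": 10},{"offset": [0,0,0.01],"turn": [0,0,0],"hand": 10},{"offset": [0,0,0],"turn": [0,0,0],"hand": 10},{"offset": [0,0,0],"turn": [0,0,0],"hand": 10},{"offset": [0,0,0],"turn": [0,0,0],"hand": 10}])

```text
time_s: 6.47
position: [0.6165, 0.0039, 0.0575]
tool_rot: [0.0, -0.575, 0.818, -0.0]
force: [0.1, 0.3, -1.3]
opening: 0.0221
grasp_force: 50.2
```

```bash
python3 w.py w4; python3 lat.py
```

```text
6.4667 [0.61649726 0.00391534 0.05746338] 0.022101875329739385 (np.float64(337.06847782040757), 252.75621651008447, 190.3627443615395, 0.025334843007817454, array([[-9.40852854e-01,  3.22410882e-01,  1.04149555e-01,
         5.90253306e-01],
       [ 3.38815147e-01,  8.95706878e-01,  2.87947016e-01,
        -7.04233713e-02],
       [-4.50221603e-04,  3.06203219e-01, -9.51966063e-01,
         2.01679583e-01],
       [ 0.00000000e+00,  0.00000000e+00,  0.00000000e+00,
         1.00000000e+00]]))
[0.61651733 0.00388995 0.05752462] 6.5167
support edges tool y [-0.0258 -0.0258 -0.0259 -0.026  -0.0261 -0.0261 -0.0258 -0.0259 -0.0255
 -0.0256 -0.0256 -0.0257] [0.0237 0.0238 0.0238 0.0239 0.024  0.024  0.0237 0.0238 0.0234 0.0235
 0.0235 0.0236]
mean centre -0.0010446353931964913 width 0.049537090148249675 slope 0.0012796581609527023
support x range 0.05039247514788961 0.07601492932867338
spot [[ 0.0335934  -0.00050142 -0.00630276]]
```

apply_moves(moves=[{"offset": [0,0,0.005],"turn": [0,0,0],"hand": 10},{"offset": [0,0,0.005],"turn": [0,0,0],"hand": 10},{"offset": [0,0,0.004],"turn": [0,0,0],"hand": 10},{"offset": [0,0,0],"turn": [0,0,0],"hand": 10},{"offset": [0,0,0],"turn": [0,0,0],"hand": 10},{"offset": [0,0,0],"turn": [0,0,0],"hand": 10}])

```text
time_s: 7.02
position: [0.6164, 0.0039, 0.0557]
tool_rot: [0.0, -0.575, 0.818, -0.0]
force: [0.1, -0.8, -0.8]
opening: 0.0221
grasp_force: 50.2
```

apply_moves(moves=[{"offset": [0,0,0.006],"turn": [0,0,0],"hand": 10},{"offset": [0,0,0],"turn": [0,0,0],"hand": 10},{"offset": [0,0,0],"turn": [0,0,0],"hand": 10},{"offset": [0,0,0],"turn": [0,0,0],"hand": 10}])

```text
time_s: 7.35
position: [0.6164, 0.0039, 0.0556]
tool_rot: [0.0, -0.575, 0.818, -0.0]
force: [-2.6, -0.2, 6.3]
opening: 0.022
grasp_force: 51.1
```

apply_moves(moves=[{"offset": [0,0,0.005],"turn": [0,0,0],"hand": 10},{"offset": [0,0,0],"turn": [0,0,0],"hand": 10},{"offset": [0,0,0],"turn": [0,0,0],"hand": 10},{"offset": [0,0,0],"turn": [0,0,0],"hand": 10}])

```text
time_s: 7.68
position: [0.6164, 0.0039, 0.0556]
tool_rot: [0.0, -0.575, 0.818, -0.0]
force: [-5.0, 0.4, 12.1]
opening: 0.0223
grasp_force: 51.7
```

apply_moves(moves=[{"offset": [0,0,-0.008],"turn": [0,0,0],"hand": 10},{"offset": [0,0,0],"turn": [0,0,0],"hand": 10},{"offset": [0,0,0],"turn": [0,0,0],"hand": 28},{"offset": [0,0,0],"turn": [0,0,0],"hand": 36},{"offset": [0,0,0],"turn": [0,0,0],"hand": 45},{"offset": [0,0,0],"turn": [0,0,0],"hand": 45},{"offset": [0,0,0],"turn": [0,0,0],"hand": 45},{"offset": [0,0,-0.1],"turn": [0,0,0],"hand": 45},{"offset": [0,0,-0.2],"turn": [0,0,0],"hand": 45},{"offset": [0,0,-0.2],"turn": [0,0,0],"hand": 45},{"offset": [0,0,-0.2],"turn": [0,0,0],"hand": 45},{"offset": [0,0,-0.2],"turn": [0,0,0],"hand": 45}])

```text
time_s: 8.68
position: [0.6161, 0.0039, 0.1643]
tool_rot: [-0.0, -0.575, 0.818, 0.0]
force: [1.3, 0.3, 0.0]
opening: 0.0446
grasp_force: 0.0
```

apply_moves(moves=[{"offset": [0,0,-0.2],"turn": [0,0,0],"hand": 60},{"offset": [0,0,-0.1],"turn": [0,0,0],"hand": 60},{"offset": [0,0,0],"turn": [0,0,0],"hand": 60},{"offset": [0,0,0],"turn": [0,0,0],"hand": 60},{"offset": [0,0,0],"turn": [0,0,0],"hand": 60}])

```text
time_s: 9.1
position: [0.6158, 0.004, 0.1981]
tool_rot: [-0.001, -0.575, 0.818, 0.001]
force: [-0.6, -0.6, -1.2]
opening: 0.06
grasp_force: 0.0
```

```bash
python3 w.py w5
```

```text
9.1 [0.61576002 0.00396582 0.19809202] 0.05999273604609706 (np.float64(337.06847782040757), 252.75621651008447, 190.3627443615395, 0.025334843007817454, array([[-0.94084973,  0.32298744,  0.10237621,  0.58975706],
       [ 0.33882132,  0.89564067,  0.28814564, -0.07037067],
       [ 0.00137512,  0.305789  , -0.95209831,  0.34233067],
       [ 0.        ,  0.        ,  0.        ,  1.        ]]))
```

View pics/w5.png

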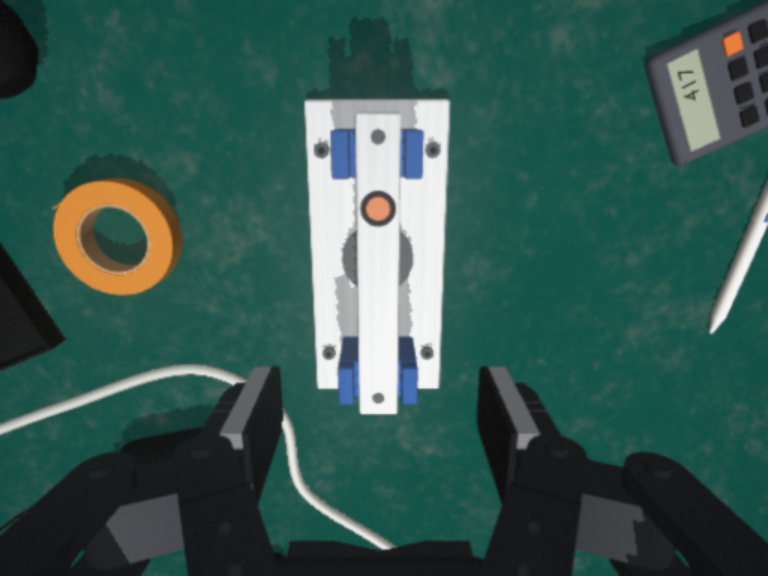

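The bar lies in both notches, spot up at (378,208), evenly between the blue cheeks. Next I'll measure the spot and go to look at the stand.

Run:
```python
from plan import *
D=np.load('wrist.npz'); p=D['p']; c=list(K('wrist')); c[4]=D['E']
hsv=cv2.cvtColor(p,cv2.COLOR_RGB2HSV); H,S,V=[hsv[...,i].astype(int) for i in range(3)]
m=(H<20)&(S>80)&(V>150); m[:,:235]=0;m[:,270:]=0;m[:120]=0;m[160:]=0; v,u=np.nonzero(m)
print(len(u),onplane([[u.mean(),v.mean()]],'wrist',.062,c))
go(pose([.40,-.287,.28],93),12)
```

```text
200 [[ 0.605488   -0.02827976  0.062     ]]
rows 12 offset [ 0.2584 -0.0647 -0.057 ] turn [ 0.0003 -0.0003  0.1955] | mm/row 32.7 deg/row 5.6
```

apply_moves(moves=[{"offset": [0.258,-0.065,-0.057],"turn": [0,0,0.195],"hand": 60},{"offset": [0.258,-0.065,-0.057],"turn": [0,0,0.195],"hand": 60},{"offset": [0.258,-0.065,-0.057],"turn": [0,0,0.195],"hand": 60},{"offset": [0.258,-0.065,-0.057],"turn": [0,0,0.195],"hand": 60},{"offset": [0.258,-0.065,-0.057],"turn": [0,0,0.195],"hand": 60},{"offset": [0.258,-0.065,-0.057],"turn": [0,0,0.195],"hand": 60},{"offset": [0.258,-0.065,-0.057],"turn": [0,0,0.195],"hand": 60},{"offset": [0.258,-0.065,-0.057],"turn": [0,0,0.195],"hand": 60},{"offset": [0.258,-0.065,-0.057],"turn": [0,0,0.195],"hand": 60},{"offset": [0.258,-0.065,-0.057],"turn": [0,0,0.195],"hand": 60},{"offset": [0.258,-0.065,-0.057],"turn": [0,0,0.195],"hand": 60},{"offset": [0.258,-0.065,-0.057],"turn": [0,0,0.195],"hand": 60}])

```text
time_s: 10.15
position: [0.4001, -0.288, 0.2803]
tool_rot: [-0.001, -0.025, 1.0, 0.001]
force: [0.1, -0.7, -0.5]
opening: 0.06
grasp_force: 0.0
```

apply_moves(moves=[{"offset": [0,0,0],"turn": [0,0,0],"hand": 60},{"offset": [0,0,0],"turn": [0,0,0],"hand": 60},{"offset": [0,0,0],"turn": [0,0,0],"hand": 60},{"offset": [0,0,0],"turn": [0,0,0],"hand": 60}])

```text
time_s: 10.48
position: [0.4022, -0.2868, 0.2806]
tool_rot: [-0.0, -0.028, 1.0, 0.0]
force: [-0.7, 0.3, -1.2]
opening: 0.0598
grasp_force: 0.0
```

```bash
python3 w.py w6
```

```text
10.4833 [ 0.40222591 -0.28679308  0.28057531] 0.05983899037993771 (np.float64(337.06847782040757), 252.75621651008447, 190.3627443615395, 0.025334843007817454, array([[-5.68830575e-02,  9.50464878e-01,  3.05582776e-01,
         3.24250410e-01],
       [ 9.98380794e-01,  5.40521843e-02,  1.77243279e-02,
        -2.91750592e-01],
       [ 3.28934611e-04,  3.06096188e-01, -9.52000533e-01,
         4.24815573e-01],
       [ 0.00000000e+00,  0.00000000e+00,  0.00000000e+00,
         1.00000000e+00]]))
```

View pics/w6.png

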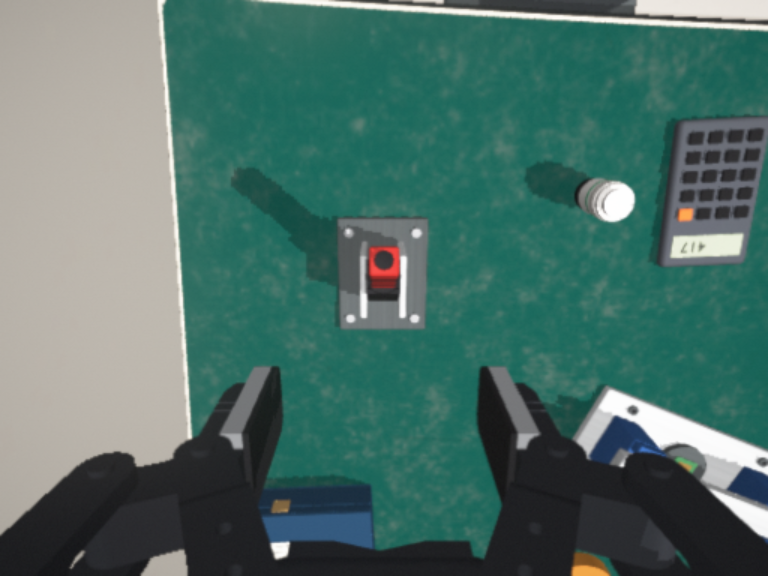

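The wrist view shows the stand base with corners (337,218), (429,218), (424,328) and (341,329). The handle's top face is centred at about (384,261).

```bash
cat > st.py <<'E'
from plan import *
D=np.load('wrist.npz'); p=D['p']; c=list(K('wrist')); c[4]=D['E']
hsv=cv2.cvtColor(p,cv2.COLOR_RGB2HSV); H,S,V=[hsv[...,i].astype(int) for i in range(3)]
# base edges: gray (low S) vs green
k=np.zeros((384,512),np.uint8); k[135:230,215:300]=(S<80)[135:230,215:300]; k[160:205,235:275]=1
k=cv2.morphologyEx(k,cv2.MORPH_OPEN,np.ones((3,3)))
q=max(cv2.findContours(k,0,2)[0],key=cv2.contourArea).reshape(-1,2)
r=cv2.minAreaRect((onplane(q,'wrist',.008,c)[:,:2]*1000).astype(np.float32)); print('base',r)
b=onplane(np.array([[349,233],[417,233],[414.5,319],[351,318.5]])/1.5,'wrist',.008,c); print('bolts',b.round(4).tolist(),'centre',b.mean(0))
e=(b[2]+b[3]-b[0]-b[1]); print('yaw from bolts',np.degrees(np.arctan2(e[1],e[0])), np.degrees(np.arctan2(*(b[0]-b[1])[[1,0]])))
red=((H<10)|(H>170))&(S>140); red[:155]=0; red[210:]=0; red[:,:235]=0; red[:,280:]=0
v,u=np.nonzero(red&(V>150)); print('bright red uv',u.min(),u.max(),v.min(),v.max(),'all',np.nonzero(red)[1].min(),np.nonzero(red)[1].max(),np.nonzero(red)[0].min(),np.nonzero(red)[0].max())
P=onplane([[384/1.5,260.5/1.5],[ (u.min()+u.max())/2,(v.min()+v.max())/2]],'wrist',.1339,c); print('top',P)
C=cloud(D['d'],'wrist',c); t=C[red&(V>150)]; print('cloud top',np.median(t,0))
x0,y0=160,105
E
python3 st.py; cd pics; python3 -c "
import cv2,numpy as np
p=np.load('../wrist.npz')['p'][135:230,205:305,::-1]; cv2.imwrite('w6c.png',cv2.resize(p,None,fx=6,fy=6,interpolation=cv2.INTER_NEAREST))"
```

```text
base ((448.35223388671875, -282.0729064941406), (99.51258087158203, 76.06652069091797), 3.2027294635772705)
bolts [[0.4133, -0.3118, 0.008], [0.4101, -0.255, 0.008], [0.4873, -0.251, 0.008], [0.49, -0.3071, 0.008]] centre [ 0.45018238 -0.28121285  0.008     ]
yaw from bolts 3.2344461551724013 -86.74539002330212
bright red uv 246 265 165 184 all 246 265 164 191
top [[ 0.40184293 -0.28433468  0.1339    ]
 [ 0.40263627 -0.28473443  0.1339    ]]
cloud top [ 0.40394057 -0.28408057  0.13611712]
```

View pics/w6c.png

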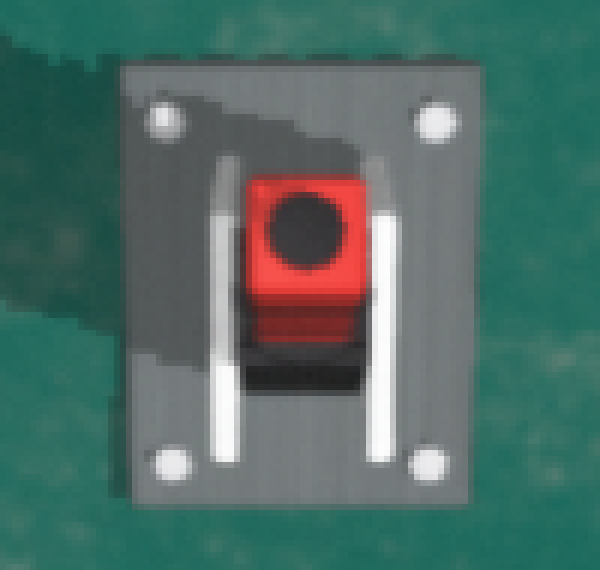

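The crop confirms the geometry: the handle's top square is where the base centre and yaw predict, within 1 mm. I'll tilt 25° and approach along the probe's axis.

Run:
```python
from plan import *
u=np.array([-.4220,-.0236,.9063]); m=np.array([.4290,-.2828,.075])
A=pose(m+105*u/1000,93.2,25,3.2); B=pose(m+18*u/1000,93.2,25,3.2)
print(A); go(A,8); go(B,6,A)
```

```text
[[-9.04894639e-01 -5.58215050e-02  4.21959300e-01  3.84690000e-01]
 [-5.05914647e-02  9.98440764e-01  2.35911874e-02 -2.85278000e-01]
 [-4.22618262e-01 -3.99924937e-18 -9.06307787e-01  1.70161500e-01]
 [ 0.00000000e+00  0.00000000e+00  0.00000000e+00  1.00000000e+00]]
rows 8 offset [0.04   0.0025 0.1104] turn [ 0.0003 -0.1092  0.0003] | mm/row 14.1 deg/row 3.13
rows 6 offset [-0.      0.      0.1208] turn [ 0. -0.  0.] | mm/row 14.5 deg/row 0.0
```

apply_moves(moves=[{"offset": [0.04,0.0025,0.11],"turn": [0,-0.109,0],"hand": 45},{"offset": [0.04,0.0025,0.11],"turn": [0,-0.109,0],"hand": 45},{"offset": [0.04,0.0025,0.11],"turn": [0,-0.109,0],"hand": 45},{"offset": [0.04,0.0025,0.11],"turn": [0,-0.109,0],"hand": 45},{"offset": [0.04,0.0025,0.11],"turn": [0,-0.109,0],"hand": 45},{"offset": [0.04,0.0025,0.11],"turn": [0,-0.109,0],"hand": 45},{"offset": [0.04,0.0025,0.11],"turn": [0,-0.109,0],"hand": 45},{"offset": [0.04,0.0025,0.11],"turn": [0,-0.109,0],"hand": 45},{"offset": [0,0,0],"turn": [0,0,0],"hand": 45},{"offset": [0,0,0],"turn": [0,0,0],"hand": 45},{"offset": [0,0,0],"turn": [0,0,0],"hand": 45}])

```text
time_s: 11.45
position: [0.3847, -0.2864, 0.172]
tool_rot: [0.216, -0.027, 0.976, 0.006]
force: [1.7, 0.3, 0.4]
opening: 0.045
grasp_force: 0.0
```

Run:
```python
from plan import *
u=np.array([-.4220,-.0236,.9063]); m=np.array([.4290,-.2828,.075])
B=pose(m+18*u/1000,93.2,25,3.2); T,s=cur(); print(s['position'],np.degrees(np.arccos(-T[2,2]))); go(B,6)
```

```text
[ 0.38474319 -0.28640716  0.17200196] 24.924129805972292
rows 6 offset [0.001  0.0016 0.1232] turn [-0.0002 -0.0004  0.0002] | mm/row 14.8 deg/row 0.02
```

apply_moves(moves=[{"offset": [0.001,0.001,0.123],"turn": [0,0,0],"hand": 45},{"offset": [0.001,0.001,0.123],"turn": [0,0,0],"hand": 45},{"offset": [0.001,0.001,0.123],"turn": [0,0,0],"hand": 45},{"offset": [0.001,0.001,0.123],"turn": [0,0,0],"hand": 45},{"offset": [0.001,0.001,0.123],"turn": [0,0,0],"hand": 45},{"offset": [0.001,0.001,0.123],"turn": [0,0,0],"hand": 45},{"offset": [0,0,0],"turn": [0,0,0],"hand": 45},{"offset": [0,0,0],"turn": [0,0,0],"hand": 45},{"offset": [0,0,0],"turn": [0,0,0],"hand": 45}])

```text
time_s: 12.2
position: [0.4214, -0.2837, 0.0917]
tool_rot: [0.216, -0.028, 0.976, 0.005]
force: [-0.2, -0.4, 0.2]
opening: 0.0449
grasp_force: 0.0
```

apply_moves(moves=[{"offset": [0,0,0],"turn": [0,0,0],"hand": 25},{"offset": [0,0,0],"turn": [0,0,0],"hand": 15},{"offset": [0,0,0],"turn": [0,0,0],"hand": 5},{"offset": [0,0,0],"turn": [0,0,0],"hand": 5},{"offset": [0,0,0],"turn": [0,0,0],"hand": 5},{"offset": [0,0,0],"turn": [0,0,0],"hand": 5},{"offset": [0,0,0],"turn": [0,0,0],"hand": 5}], grip_force=50)

```text
time_s: 12.78
position: [0.4209, -0.2838, 0.0916]
tool_rot: [0.217, -0.027, 0.976, 0.005]
force: [-3.0, 0.0, 5.7]
opening: 0.0175
grasp_force: 48.6
```

apply_moves(moves=[{"offset": [0,0,-0.05],"turn": [0,0,0],"hand": 5},{"offset": [0,0,-0.12],"turn": [0,0,0],"hand": 5},{"offset": [0,0,-0.15],"turn": [0,0,0],"hand": 5},{"offset": [0,0,-0.15],"turn": [0,0,0],"hand": 5},{"offset": [0,0,-0.15],"turn": [0,0,0],"hand": 5},{"offset": [0,0,-0.15],"turn": [0,0,0],"hand": 5},{"offset": [0,0,-0.15],"turn": [0,0,0],"hand": 5},{"offset": [0,0,-0.05],"turn": [0,0,0],"hand": 5},{"offset": [0,0,0],"turn": [0,0,0],"hand": 5},{"offset": [0,0,0],"turn": [0,0,0],"hand": 5},{"offset": [0,0,0],"turn": [0,0,0],"hand": 5}])

```text
time_s: 13.7
position: [0.3715, -0.2854, 0.1954]
tool_rot: [0.216, -0.027, 0.976, 0.006]
force: [-0.2, 0.8, -0.8]
opening: 0.0177
grasp_force: 48.8
```

Run:
```python
from plan import *
T,s=cur(); print(s['position'],s['opening'])
A=pose([.385,-.287,.26],93.2); go(A,6); B=pose([.6055,-.028,.26],93.2); go(B,12,A); 
B=pose([.6055,-.028,.26],70); go(B,12,A)
```

```text
[ 0.37151628 -0.28541759  0.19535177] 0.01773372069197647
rows 6 offset [-0.0409 -0.0032 -0.0829] turn [ 0.0003  0.1452 -0.0003] | mm/row 11.1 deg/row 4.16
rows 12 offset [-0.1629  0.171   0.    ] turn [0. 0. 0.] | mm/row 28.3 deg/row 0.0
rows 12 offset [-0.1294  0.1995  0.    ] turn [0.     0.     0.0675] | mm/row 28.5 deg/row 1.93
```

apply_moves(moves=[{"offset": [-0.041,-0.003,-0.083],"turn": [0,0.145,0],"hand": 5},{"offset": [-0.041,-0.003,-0.083],"turn": [0,0.145,0],"hand": 5},{"offset": [-0.041,-0.003,-0.083],"turn": [0,0.145,0],"hand": 5},{"offset": [-0.041,-0.003,-0.083],"turn": [0,0.145,0],"hand": 5},{"offset": [-0.041,-0.003,-0.083],"turn": [0,0.145,0],"hand": 5},{"offset": [-0.041,-0.003,-0.083],"turn": [0,0.145,0],"hand": 5}])

```text
time_s: 14.2
position: [0.3854, -0.2869, 0.2608]
tool_rot: [-0.001, -0.028, 1.0, -0.0]
force: [-0.5, 0.1, -1.0]
opening: 0.0175
grasp_force: 48.9
```

apply_moves(moves=[{"offset": [-0.163,0.171,0],"turn": [0,0,0],"hand": 5},{"offset": [-0.163,0.171,0],"turn": [0,0,0],"hand": 5},{"offset": [-0.163,0.171,0],"turn": [0,0,0],"hand": 5},{"offset": [-0.163,0.171,0],"turn": [0,0,0],"hand": 5},{"offset": [-0.163,0.171,0],"turn": [0,0,0],"hand": 5},{"offset": [-0.163,0.171,0],"turn": [0,0,0],"hand": 5},{"offset": [-0.163,0.171,0],"turn": [0,0,0],"hand": 5},{"offset": [-0.163,0.171,0],"turn": [0,0,0],"hand": 5},{"offset": [-0.163,0.171,0],"turn": [0,0,0],"hand": 5},{"offset": [-0.163,0.171,0],"turn": [0,0,0],"hand": 5},{"offset": [-0.163,0.171,0],"turn": [0,0,0],"hand": 5},{"offset": [-0.163,0.171,0],"turn": [0,0,0],"hand": 5}])

```text
time_s: 15.2
position: [0.6065, -0.0266, 0.2595]
tool_rot: [-0.0, -0.028, 1.0, 0.0]
force: [0.6, 0.2, -0.4]
opening: 0.0172
grasp_force: 49.0
```

apply_moves(moves=[{"offset": [0,0,0.15],"turn": [0,0,0],"hand": 5},{"offset": [0,0,0.15],"turn": [0,0,0],"hand": 5},{"offset": [0,0,0.15],"turn": [0,0,0],"hand": 5},{"offset": [0,0,0.15],"turn": [0,0,0],"hand": 5},{"offset": [0,0,0],"turn": [0,0,0],"hand": 5},{"offset": [0,0,0],"turn": [0,0,0],"hand": 5},{"offset": [0,0,0],"turn": [0,0,0],"hand": 5},{"offset": [0,0,0],"turn": [0,0,0],"hand": 5}])

```text
time_s: 15.87
position: [0.6067, -0.0285, 0.1902]
tool_rot: [0.001, -0.028, 1.0, -0.0]
force: [0.5, -1.1, -0.3]
opening: 0.0175
grasp_force: 49.1
```

```bash
python3 w.py w7; python3 -c "
from plan import *
T,s=cur(); print(T,s['force'])
p,d=vision.grab_frame('scene'); np.savez('scene3.npz',p=p,d=d); q=p[120:260,200:360,::-1]
w=np.load('wrist.npz')['p'][100:384,130:380,::-1]
a=cv2.resize(q,(400,350),interpolation=2); b=cv2.resize(w,(396,450),interpolation=2)
o=np.zeros((450,796,3),np.uint8); o[:350,:400]=a; o[:,400:]=b; cv2.imwrite('pics/c7.png',o)"
```

```text
15.8667 [ 0.60668592 -0.02852874  0.1901729 ] 0.01747747841723604 (np.float64(337.06847782040757), 252.75621651008447, 190.3627443615395, 0.025334843007817454, array([[-5.51733701e-02,  9.49592030e-01,  3.08595002e-01,
         5.28255022e-01],
       [ 9.98476307e-01,  5.27757964e-02,  1.61176531e-02,
        -3.31792337e-02],
       [-9.81152115e-04,  3.09014064e-01, -9.51056962e-01,
         3.34169302e-01],
       [ 0.00000000e+00,  0.00000000e+00,  0.00000000e+00,
         1.00000000e+00]]))
[[-9.98473434e-01 -5.51691216e-02  2.67763923e-03  6.06666994e-01]
 [-5.51698791e-02  9.98476960e-01 -2.09776713e-04 -2.85380095e-02]
 [-2.66198788e-03 -3.57181507e-04 -9.99996393e-01  1.90252476e-01]
 [ 0.00000000e+00  0.00000000e+00  0.00000000e+00  1.00000000e+00]] [ 1.25218949 -0.29084013 -0.47147498]
```

View pics/c7.png

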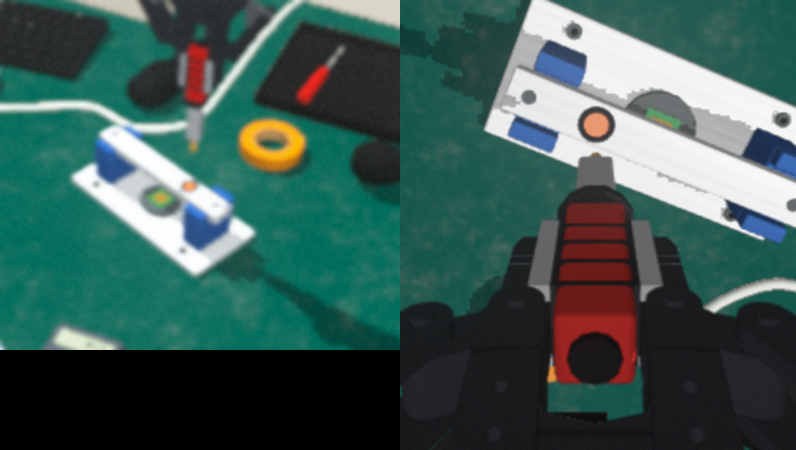

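In the left (scene) panel, the upright probe's brass tip is at (193,150) and the spot at (190,186). In the right (wrist) panel, the tip is at (596,156) and the spot at (597,124). Next I'll triangulate both.

```bash
cat > tri.py <<'E'
from plan import *
D=np.load('wrist.npz'); c=list(K('wrist')); c[4]=D['E']; w=D['p']; s=np.load('scene3.npz')['p']
def blob(p,box,f):
    h=cv2.cvtColor(p,cv2.COLOR_RGB2HSV).astype(int); x0,y0,x1,y1=box; m=f(*h[y0:y1,x0:x1].transpose(2,0,1)); v,u=np.nonzero(m); return u+x0,v+y0
cop=lambda H,S,V:(H<18)&(S>70)&(V>140)
u,v=blob(w,(235,160,275,192),cop); ws=(u.mean(),v.mean()); u,v=blob(s,(266,186,288,202),cop); ss=(u.mean(),v.mean()); print('spot px',ws,ss,len(u))
print('spot wrist',onplane([ws],'wrist',.062,c),'scene',onplane([ss],'scene',.062))
br=lambda H,S,V:(H>8)&(H<32)&(S>90)&(V>80)
u,v=blob(s,(268,170,288,184),br); ts=(u[v==v.max()].mean(),v.max()+.5); print('scene tip',ts,list(zip(u,v))[:0],len(u),v.min())
u,v=blob(w,(245,188,262,202),br); tw=(u.mean(),v.min()) if len(u) else (253.7,197.5); print('wrist tip',tw,len(u))
def ray(px,n,cc=None):
    q=onplane([px],n,0,cc)[0]; o=(cc or K(n))[4][:3,3]; d=q-o; return o,d/np.linalg.norm(d)
def tri(a,b):
    (o1,d1),(o2,d2)=ray(a,'wrist',c),ray(b,'scene'); A=np.c_[d1,-d2]; t=np.linalg.lstsq(A,o2-o1,rcond=None)[0]; p,q=o1+t[0]*d1,o2+t[1]*d2; return (p+q)/2,np.linalg.norm(p-q)
T,_=cur(); print('tip',tri(tw,ts),'spot',tri(ws,ss),'fk tip',T[:3,3]+T[:3,2]*.081)
for z in (.105,.109,.113): print(z,onplane([tw],'wrist',z,c)[0],onplane([ts],'scene',z)[0])
E
python3 tri.py
```

```text
spot px (np.float64(253.58673469387756), np.float64(178.3265306122449)) (np.float64(275.3076923076923), np.float64(194.0)) 13
spot wrist [[ 0.6059237  -0.02845683  0.062     ]] scene [[ 0.60550553 -0.02722339  0.062     ]]
scene tip (np.float64(276.5), np.float64(179.5)) [] 6 177
wrist tip (np.float64(253.5), np.int64(197)) 2
tip (array([ 0.60484073, -0.02822487,  0.11222284]), np.float64(0.0009512033190078853)) spot (array([ 0.60549089, -0.02790965,  0.06237934]), np.float64(0.0012737575169084723)) fk tip [ 0.60683826 -0.02862072  0.10922739]
0.105 [ 0.60759864 -0.02848414  0.105     ] [ 0.61273116 -0.02446075  0.105     ]
0.109 [ 0.60621375 -0.02856609  0.109     ] [ 0.6081875  -0.02633768  0.109     ]
0.113 [ 0.60482886 -0.02864804  0.113     ] [ 0.60364385 -0.02821461  0.113     ]
```

apply_moves(moves=[{"offset": [0.003,0.002,0.08],"turn": [0,0,0],"hand": 5},{"offset": [0,0,0.08],"turn": [0,0,0],"hand": 5},{"offset": [0,0,0.08],"turn": [0,0,0],"hand": 5},{"offset": [0,0,0.06],"turn": [0,0,0],"hand": 5},{"offset": [0,0,0.02],"turn": [0,0,0],"hand": 5},{"offset": [0,0,0],"turn": [0,0,0],"hand": 5},{"offset": [0,0,0],"turn": [0,0,0],"hand": 5},{"offset": [0,0,0],"turn": [0,0,0],"hand": 5},{"offset": [0,0,0],"turn": [0,0,0],"hand": 5}])

```text
time_s: 16.72
position: [0.606, -0.0283, 0.1512]
tool_rot: [0.001, -0.028, 1.0, -0.0]
force: [0.2, 0.3, -1.7]
opening: 0.0176
grasp_force: 49.1
```

```bash
python3 w.py w8; python3 -c "
from plan import *
T,s=cur(); print(T[:3,2],s['position'],s['force'])
p,d=vision.grab_frame('scene'); np.savez('scene3.npz',p=p,d=d); q=p[150:220,230:320,::-1]
w=np.load('wrist.npz')['p'][140:240,200:310,::-1]
a=cv2.resize(q,(400,311),interpolation=2); b=cv2.resize(w,(396,360),interpolation=2)
o=np.zeros((360,796,3),np.uint8); o[:311,:400]=a; o[:,400:]=b; cv2.imwrite('pics/c8.png',o)"
```

```text
16.7167 [ 0.60600349 -0.02830285  0.1512356 ] 0.017638795808827153 (np.float64(337.06847782040757), 252.75621651008447, 190.3627443615395, 0.025334843007817454, array([[-5.51222647e-02,  9.49801965e-01,  3.07957405e-01,
         5.27656269e-01],
       [ 9.98479236e-01,  5.27026635e-02,  1.61754301e-02,
        -3.29902605e-02],
       [-8.66720203e-04,  3.08380701e-01, -9.51262631e-01,
         2.95311595e-01],
       [ 0.00000000e+00,  0.00000000e+00,  0.00000000e+00,
         1.00000000e+00]]))
[ 1.83650339e-03 -7.32637241e-05 -9.99998311e-01] [ 0.6059735  -0.02830434  0.15123626] [-0.21191881 -0.06538634 -0.46062135]
```

View pics/c8.png

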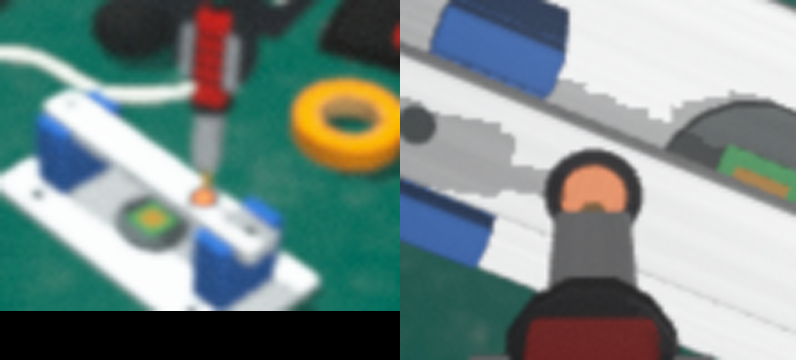

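apply_moves(moves=[{"offset": [0,0,0.02],"turn": [0,0,0],"hand": 5},{"offset": [0,0,0.02],"turn": [0,0,0],"hand": 5},{"offset": [0,0,0.02],"turn": [0,0,0],"hand": 5},{"offset": [0,0,0.01],"turn": [0,0,0],"hand": 5},{"offset": [0,0,0],"turn": [0,0,0],"hand": 5},{"offset": [0,0,0],"turn": [0,0,0],"hand": 5},{"offset": [0,0,0],"turn": [0,0,0],"hand": 5},{"offset": [0,0,0],"turn": [0,0,0],"hand": 5}])

```text
time_s: 17.48
position: [0.6057, -0.0283, 0.1425]
tool_rot: [0.001, -0.028, 1.0, -0.0]
force: [0.9, -0.6, -0.4]
opening: 0.0173
grasp_force: 49.1
```

apply_moves(moves=[{"offset": [0,0,0.01],"turn": [0,0,0],"hand": 5},{"offset": [0,0,0.01],"turn": [0,0,0],"hand": 5},{"offset": [0,0,0],"turn": [0,0,0],"hand": 5},{"offset": [0,0,0],"turn": [0,0,0],"hand": 5},{"offset": [0,0,0],"turn": [0,0,0],"hand": 5},{"offset": [0,0,0],"turn": [0,0,0],"hand": 5}])

```text
time_s: 17.98
position: [0.6057, -0.0282, 0.14]
tool_rot: [0.001, -0.028, 1.0, 0.0]
force: [-0.0, -0.2, 1.5]
opening: 0.0176
grasp_force: 49.1
```

```bash
cat > f.py <<'E'
from plan import *
F=[];P=[]
for i in range(8):
    w,d=vision.grab_frame('wrist' if i<7 else 'scene'); s=bot.observe(); F.append(s['force']); P.append(s['position'])
    if i==6: np.savez('wrist.npz',p=w,d=d,E=K('wrist')[4])
np.savez('scene3.npz',p=w,d=d)
print('F',np.mean(F,0),np.std(F,0),'P',np.mean(P,0),s['time_s'])
E
python3 f.py
```

```text
F [-0.28236698 -0.03650874  1.06142556] [0.36592708 0.50176372 0.59700871] P [ 0.60566514 -0.02825464  0.14000761] 18.3833
```

apply_moves(moves=[{"offset": [0,0,0.01],"turn": [0,0,0],"hand": 5},{"offset": [0,0,0],"turn": [0,0,0],"hand": 5},{"offset": [0,0,0],"turn": [0,0,0],"hand": 5},{"offset": [0,0,0],"turn": [0,0,0],"hand": 5},{"offset": [0,0,0],"turn": [0,0,0],"hand": 5}])

```text
time_s: 18.8
position: [0.6057, -0.0283, 0.1388]
tool_rot: [0.001, -0.028, 1.0, -0.0]
force: [-0.5, -0.3, 1.0]
opening: 0.0172
grasp_force: 49.2
```

```bash
python3 f.py; python3 -c "
import cv2,numpy as np
q=np.load('scene3.npz')['p'][150:220,230:320,::-1]
w=np.load('wrist.npz')['p'][140:240,200:310,::-1]
a=cv2.resize(q,(400,311),interpolation=2); b=cv2.resize(w,(396,360),interpolation=2)
o=np.zeros((360,796,3),np.uint8); o[:311,:400]=a; o[:,400:]=b; cv2.imwrite('pics/c9.png',o)"
```

```text
F [-0.29231212 -0.01466746  1.09304741] [0.36635269 0.57218705 0.57716005] P [ 0.60566239 -0.02825831  0.13879813] 19.2
```

View pics/c9.png

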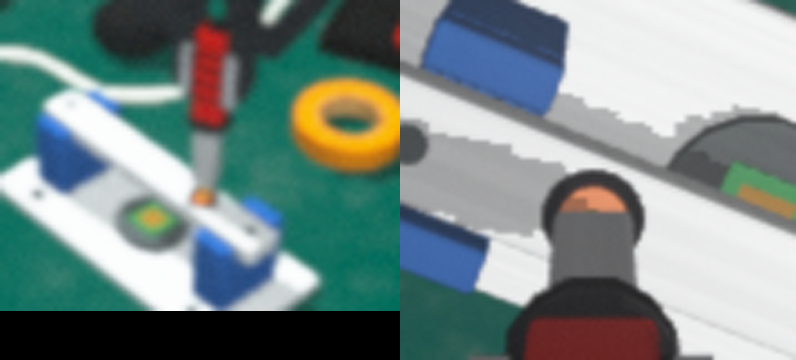

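The wrist and scene views show the tip on the copper spot and the probe upright. Net force is about 1.8 N, or roughly 4 mm of plunger travel, which agrees with the measured height. I'll hand in now.

```bash
python3 -c "
from rig import bot
print(bot.hand_in())"
```

```text
the job is handed in; nothing more can be done
None
```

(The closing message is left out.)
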